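# Extend the bench magnifier by one hole

### The job

Set up the goldsmith's bench magnifier: first swing its folded outrigger leg all the way out, by the orange post, until it clicks into place behind its detent, then pull the red lock plunger up, slide the blue sleeve with the lens exactly one hole further out (lens away from the stand's column) and let the pin down into that hole. The plunger's worn spring leaves the pin a little proud of home, so push the red knob down fully home and finish still holding it down with the fingers, the leg still out; do not knock any of the other things on the bench.

Things in the scene. Friction and masses are not known exactly. Their poses are not given: they have to be found in the camera images.
- stand: Magnifier stand, screwed down: grey base plate 12 mm thick, column (34 mm square, 94 mm high, at y -135 mm) carrying a level 22 mm square steel tube along its y axis (x 0, top at z 81 mm, y -150 to 98) with 10 mm holes in its top every 40 mm. Origin on the bench under the hole the pin starts in. Local +y is 'further out' (lens end); the leg swings on the local -x side.
- leg_hinge (a point): The leg's vertical hinge axis, fixed to the stand at local x -50, y -100 mm; the point's height is 24 mm (top of the leg's bar). The point's axes are those of the stand.
- leg_grip (a point): Orange upright round post at the leg's outer end, to take the leg by: 18 mm diameter, 56 mm tall. Origin at its foot's centre, 24 mm above the bench (top at 80 mm), 108 mm from the hinge axis; it travels on a level arc about leg_hinge. Below it the leg is a flat aluminium bar 16 mm wide, top at 24 mm, with a rubber foot just clear of the bench.
- leg (a joint): Leg angle, rad. 0: folded, along the stand's local -y; grows clockwise seen from above, through local -x (1.57) to the end stop at 2.60. Starts between 0 and 0.5. Stays where left (friction 1 N at the post). From 1.95 the bar rides over a sprung brass ball (about 5 N at the post); past 2.5 the ball snaps up behind the bar and keeps it there, with a little play (2.55 to 2.60).
- sleeve (a joint): Place along the tube, m, of the blue sleeve (34 x 145 x 34 mm, top at z 88 mm, with a 100 mm round lens at its outer end at the tube's height). 0: the hole it starts in; + is further out (stand +y); next hole at 0.040, the one after at 0.080; slides from -0.045 to 0.085 with the pin out, friction 2 N. A seated pin has 1 mm of play either way.
- plunger (a joint): Lift of the lock plunger, m, straight up. 0: pin fully home; 0.017: top stop. Left alone in a hole it rests at about 0.004 (proud, still locking); above 0.0115 the pin's round tip is clear and the sleeve can slide. Spring 900 N/m: about 4 N pushes it home, 10 N holds it at 0.015. Let down between holes it rests on the tube at 0.0115 and drops into the next hole it meets.
- knob: Red round knob of the lock plunger, 22 mm diameter, 26 mm tall; moves with sleeve and plunger. Origin at the centre of its underside: 108 mm above the bench when fully home, about 112 mm at rest (top 138 mm), on the tube's centre line. Below it a dark collar of 18 mm diameter rises from the sleeve's top (z 88 mm) to z 103 mm.
- pliers: Bystander: flat-lying pliers with blue handles, about 145 mm long, 12 mm high, in front of and beside the lens.
- bench_block: Bystander: wooden block 75 x 60 x 26 mm with a brass ring on it, under the path of the lens, which passes 30 mm above it.
- tool_cup: Bystander: dark cup, 66 mm diameter, 85 mm tall, with tools standing out to about 155 mm, on the far side of the tube.
- amber_bottle: Bystander: amber bottle, 40 mm diameter, 85 mm tall, on the far side of the tube.
- ring_tray: Bystander: black divided tray 90 x 120 x 22 mm with rings, on the right of the bench.
- mallet: Bystander: hammer with a wooden handle, 220 mm long, lying on the left of the bench.
- ring_cone: Bystander: aluminium ring-sizing cone, 60 mm foot, 100 mm tall, on the right of the bench.

How it is judged (in metres and radians):
On the way, in this order (a step that is already met when the one before it is completed fails the run):
1. the leg is swung out and seated behind its detent (value of joint leg above 2.52 rad), for 0.2 s.
2. the plunger is pulled until the pin is clear of the tube (value of joint plunger above 0.0115 m), for 0.05 s.
3. the pin has dropped into the next hole (value of joint sleeve between 0.0365 and 0.0435 m and value of joint plunger below 0.006 m), for 0.1 s.
At the end, for the whole second after the job is handed in: For the last second the sleeve is at the next hole (0.040 m, within 3.5 mm), the plunger is within 2 mm of fully home with the fingers holding the knob (more than 1 N), and the leg is still out beyond 2.52 rad (value of joint sleeve between 0.0365 and 0.0435 m and value of joint plunger below 0.002 m and contact force between the fingers and knob above 1 N and value of joint leg above 2.52 rad); the arm keeps its last pose, push and grip.
It fails at once if the sleeve is slid past the next hole towards the one after (value of joint sleeve above 0.065 m).
It fails at once if a bystander is knocked more than 20 mm (distance of any of pliers, bench_block, tool_cup, amber_bottle, ring_tray, mallet, ring_cone from where it was at the start of the episode above 0.02 m).
It also fails if it takes over 61 s, if anything falls off the work surface, if the arm or the gripper's body presses on something with over 40 N, if the wrist force passes 120 N, or if a joint passes its speed limit or range.

### The arm

A 7-joint arm with a two-finger parallel gripper is mounted at the origin on the work surface. World frame = base frame: x ahead of the robot, y to its left, z up, the work surface at z = 0. Lengths are in m, angles in degrees, forces in N, time in s.
With the tool pointing down it reaches from about 0.35 to 0.775 m from the base axis. Payload 3.1 kg.
Tool frame: the origin (TCP) lies on the centre line of the jaws, within the pads' length; the fingertips stand 17 mm ahead of it and the grasp point (between the pads) lies 2 mm behind it (robot.tip_reach is the distance from the TCP to the fingertips, in m); z points along the fingers, y is the line along which they close (so a half turn about z gives the same grasp; the last joint's range is limited). The gripper opens to 85 mm and grips with 20 to 120 N. Pads are 22 mm wide; open, the fingers measure 114 mm over their backs; the gripper's body (76 mm by 85 mm) begins 54 mm behind the grasp point. The pads swing forward as they close: fully open they stand 13 mm farther back than shut.
Start: joints at [73.298, 17.813, 0.802, 86.603, -0.252, 75.585, -1.558], TCP at [0.136, -0.533, 0.248] pointing down, gripper open.
Joint ranges: [-154.91, 154.91], [-16.99, 109.72], [-72.82, 74.43], [7.12, 147.25], [-82.49, 262.49], [11.32, 116.49], [-174.64, 174.64]. Speed limits (degrees/s): [159.86, 159.86, 180, 180, 180, 180, 180].

### API

Orientations are given as [roll, pitch, yaw] about the fixed x, y, z axes, in that order (R = Rz(yaw) Ry(pitch) Rx(roll)).
In Python, from station import robot, fingers, vision, workorder, recognise gives the robot as it stands. Calls block until the motion is done:
- robot.move_to(position, orientation): joint-space move of the TCP to a pose.
- robot.line_to(position, orientation=None, velocity=0.15, f_stop=None): straight line of the TCP; orientation=None keeps the orientation; velocity is the mean speed in m/s. With f_stop (N) it stops when the force on the tool has changed by that much, and returns True; else False.
- robot.move_j(angles): joint-space move.
- fingers.gripper_to(opening, force=None): opening from 0.0 (shut) to 1.0 (fully open); force is the grip in N (None keeps the last); returns when the fingers have stopped.
- robot.pause(seconds).
- robot.inverse_kinematics(position, orientation): joint angles nearest the present ones, or None.
- vision.grab_frame(name): name is "scene" or "top" or "wrist"; returns the picture (420x560x3 uint8, red, green, blue); there is no depth.
- vision.calibration(name): a dict with "mtx" (3x3 intrinsics, pixels), "k1" (the pictures are not rectified: a ray, as slopes to the right and down, at radius r is drawn at 1 + k1 r^2 times it, then the intrinsics apply), "extrinsics" (4x4, takes a point from world to camera coordinates); the wrist camera has in their place "T_tool_cam" (4x4, takes a point from camera to tool coordinates, whose origin is the TCP and whose axes are the flange's). Camera axes: x right, y up, looking along -z (the intrinsics and any distortion apply to the point x, -y, -z); pixel columns grow to the right and rows downward; lengths in m; the calibration is good to about 2 mm. A picture is of the moment at which its call begins: read the wrist's pose just before it. calibration takes no time and is no camera call.
A pose or a line that the arm cannot do raises robot.PlanningError and nothing moves.
- workorder.close_job(): hands the job in; it is judged then, once.
Trained networks look in the newest picture that a camera, given by its name, has taken for a name from the list of things; names that differ only in an ending like _2 or _b are one class to them, and where a whole thing is asked for, a point or a joint stands for the part that bears it (a point fixed in the world has none). Each returns a list of dicts, best first, with "p" (0 to 1); they miss things now and then, are a little off and sometimes report something else, mostly with a low value. They report only what shows in the picture. A call takes as long as a camera call.
- recognise(label, camera): "rect" ([centre column, centre row, width, height] in pixels, round what is visible of it).
Readings, each from a call of its own:
- robot.current_time_s(): time.
- robot.current_joint_positions(): joint angles.
- robot.current_dq(): joint speeds.
- robot.current_joint_torque(): joint torques, N m.
- robot.current_tool_pos(): TCP position.
- robot.current_eef_rot(): TCP orientation.
- robot.current_contact_force(): force on the tool from outside, world axes, zero at the start.
- robot.current_torque(): the same for the moment, N m.
- robot.current_finger_gap(): opening from 0.0 (shut) to 1.0 (fully open).
- robot.current_gripper_force(): force on a finger pad.
Only numpy, scipy, OpenCV 4.12 (cv2) and the standard library are available. Lean on these libraries where they do the work, as an engineer would, in place of code of your own. Each camera call takes 0.05 s, during which the arm holds its last target. There are 200 camera calls.

## Working session

There is one attempt and no reset: what is moved stays moved. The work goes in short steps, each a Python script; the robot and the scene stay as the last script left them, time stands still between calls to the robot, and variables do not carry over. Pictures are saved under pics/ and viewed, at most 10 in all, crops included, and the job is handed in when it is done.

```bash
ls; mkdir -p pics; cat > h.py <<'E'
import numpy as np, cv2
from station import robot, fingers, vision, workorder, recognise
def ray(cam,u,v):
    c=vision.calibration(cam); K=np.array(c["mtx"]); k=c["k1"]
    d=np.array([(u-K[0,2])/K[0,0],(v-K[1,2])/K[1,1]]); s=d.copy()
    for _ in range(30): s=d/(1+k*(s@s))
    E=np.array(c["extrinsics"]); R=E[:3,:3]; o=-R.T@E[:3,3]
    return o, R.T@np.array([s[0],-s[1],-1.])
def at_z(cam,u,v,z):
    o,d=ray(cam,u,v); return o+d*(z-o[2])/d[2]
def proj(cam,P):
    c=vision.calibration(cam); K=np.array(c["mtx"]); E=np.array(c["extrinsics"])
    p=E[:3,:3]@np.array(P)+E[:3,3]; s=np.array([p[0],-p[1]])/-p[2]; s=s*(1+c["k1"]*(s@s))
    return K[0,0]*s[0]+K[0,2],K[1,1]*s[1]+K[1,2]
E
python3 - <<'E'
from h import *
for n in("scene","top"):
    f=vision.grab_frame(n); cv2.imwrite(f"pics/{n}0.png",cv2.cvtColor(f,4))
    E=np.array(vision.calibration(n)["extrinsics"]); print(n,-E[:3,:3].T@E[:3,3])
    for l in("knob","leg_grip","sleeve","stand","tool_cup","amber_bottle","ring_cone","ring_tray","pliers"):
        r=recognise(l,n); print(l,[(np.round(x["rect"]),round(x["p"],2)) for x in r[:2]])
print(robot.current_time_s())
E
```

```text
pics
scene [1.09026961 0.616923   1.29408709]
knob [(array([250., 208.,   7.,   9.]), 0.43)]
leg_grip [(array([249., 180.,  11.,  48.]), 0.73)]
sleeve [(array([264., 243.,  55.,  80.]), 0.97), (array([285., 292.,  31.,  28.]), 0.16)]
stand [(array([253., 222.,  84., 129.]), 0.89)]
tool_cup [(array([204., 212.,  25.,  38.]), 0.61)]
amber_bottle [(array([209., 252.,   7.,  25.]), 0.79), (array([222., 111.,  19.,  27.]), 0.71)]
ring_cone [(array([222., 114.,  19.,  29.]), 0.72)]
ring_tray [(array([197., 149.,  36.,  33.]), 0.88)]
pliers [(array([309., 254.,  16.,  48.]), 0.64), (array([250., 180.,  10.,  46.]), 0.37)]
top [0.45720426 0.03236124 1.08967498]
knob [(array([305., 185.,  13.,   7.]), 0.62), (array([272., 176., 101.,  49.]), 0.6)]
leg_grip [(array([356., 234.,  45.,  35.]), 0.84)]
sleeve [(array([273., 177., 100.,  44.]), 0.77), (array([466., 275.,  32.,  20.]), 0.44)]
stand [(array([298., 202., 154.,  95.]), 0.71), (array([354., 235.,  42.,  33.]), 0.67)]
tool_cup []
amber_bottle [(array([310., 141.,  14.,  19.]), 0.6)]
ring_cone [(array([463., 275.,  33.,  24.]), 0.82)]
ring_tray [(array([443., 223.,  51.,  43.]), 0.61)]
pliers [(array([241., 224.,  36.,  47.]), 0.95), (array([298., 204., 154.,  94.]), 0.19)]
1.0
```

```bash
python3 - <<'E'
import cv2
a=cv2.imread("pics/top0.png"); cv2.imwrite("pics/topc.png",cv2.resize(a[110:310,180:440],None,fx=3,fy=3,interpolation=cv2.INTER_CUBIC))
a=cv2.imread("pics/scene0.png"); cv2.imwrite("pics/scenec.png",cv2.resize(a[140:320,160:360],None,fx=3.3,fy=3.3,interpolation=cv2.INTER_CUBIC))
E
```

```text
(no output)
```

View pics/topc.png

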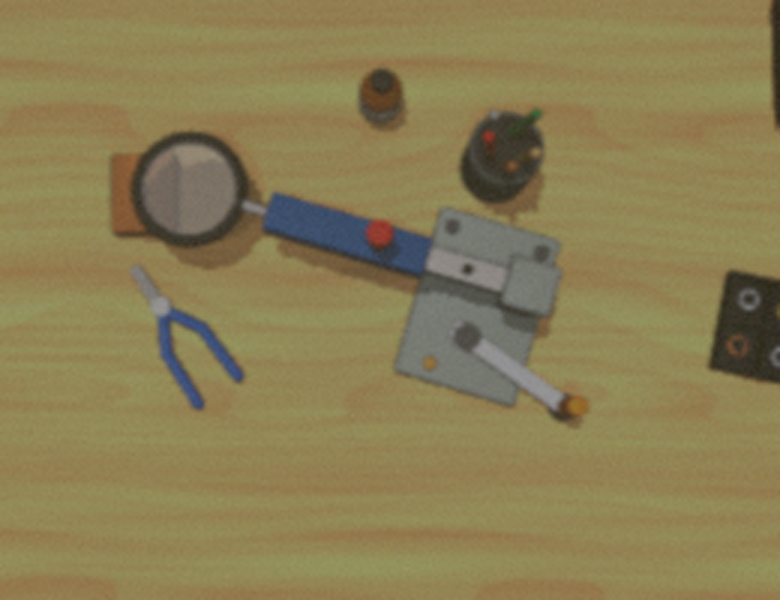

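View pics/scenec.png

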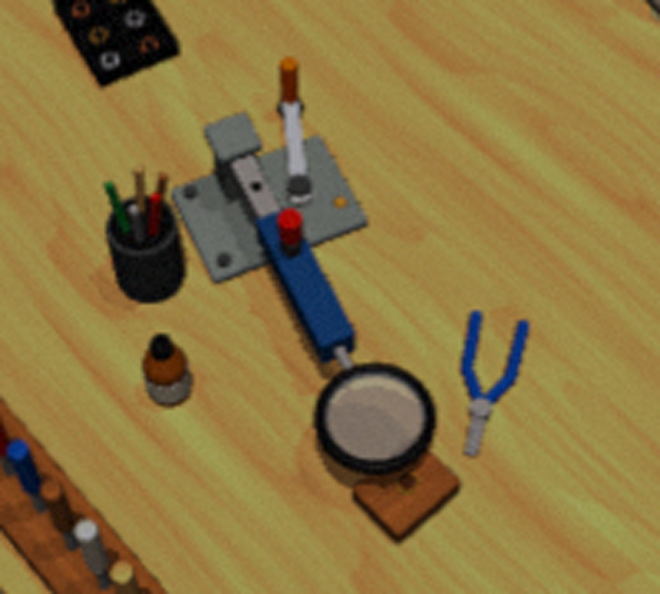

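View pics/top0.png

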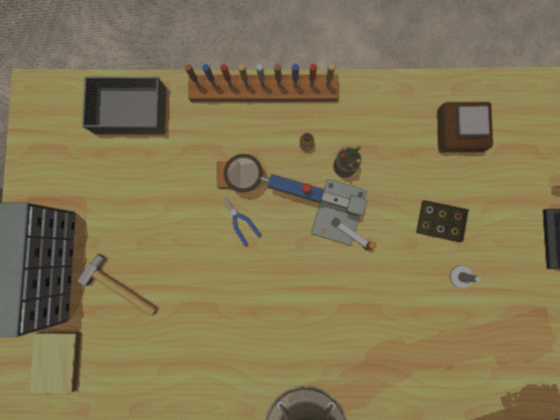

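The top view shows the knob at about (307,188), the column top (357,205), the hinge (336,222) and the orange post top (372,245). The cup and the bottle are on the far side. Next I fit the stand pose from both views.

```bash
python3 - <<'E'
from h import *
from scipy.optimize import least_squares
T=lambda x,y:(x/3+180-.33,y/3+110-.33)
S=lambda x,y:(x/3.3+160-.35,y/3.3+140-.35)
obs=[("top",(0,0,.138),T(380,232)),("top",(0,-.135,.094),T(532,286)),("top",(0,-.08,.081),T(467,269)),
("scene",(0,0,.138),S(289,214)),("scene",(0,-.135,.094),S(233,136)),("scene",(0,-.08,.081),S(256,186)),
("top",(-.05,-.1,.03),T(468,336)),("scene",(-.05,-.1,.03),S(299,186))]
for c,l,p in obs: print(c,l,np.round(at_z(c,*p,l[2]),4))
g=[("top",T(575,404)),("scene",S(289,64))]
for c,p in g: print("post",np.round(at_z(c,*p,.08),4))
def W(q,l): c,s=np.cos(q[2]),np.sin(q[2]); return np.array([q[0]+c*l[0]-s*l[1],q[1]+s*l[0]+c*l[1],l[2]])
def f(q): return np.concatenate([np.array(proj(c,W(q,l)))-p for c,l,p in obs])
for hy in(-.04,-.08):
    obs=[(c,(0,hy,.081) if l[2]==.081 else l,p) for c,l,p in obs]
    r=least_squares(f,[.49,0,0.2],loss="soft_l1"); print(hy,r.x,np.degrees(r.x[2]),r.cost); print(np.round(r.fun.reshape(-1,2),1).tolist())
E
```

```text
top (0, 0, 0.138) [0.6189 0.0026 0.138 ]
top (0, -0.135, 0.094) [ 0.5805 -0.1268  0.094 ]
top (0, -0.08, 0.081) [ 0.5966 -0.0737  0.081 ]
scene (0, 0, 0.138) [ 0.6147 -0.0031  0.138 ]
scene (0, -0.135, 0.094) [ 0.5794 -0.127   0.094 ]
scene (0, -0.08, 0.081) [ 0.5939 -0.0771  0.081 ]
top (-0.05, -0.1, 0.03) [ 0.5432 -0.0794  0.03  ]
scene (-0.05, -0.1, 0.03) [ 0.5424 -0.0793  0.03  ]
post [ 0.4819 -0.1638  0.08  ]
post [ 0.4787 -0.1673  0.08  ]
-0.04 [ 6.18243520e-01  3.99461381e-04 -2.92720515e-01] -16.771650067824098 31.877166089956567
[[0.9, 0.3], [0.8, 0.5], [-14.0, -3.9], [-0.2, 1.5], [-0.3, -0.4], [5.1, 10.5], [0.6, 0.6], [-0.1, -0.5]]
-0.08 [ 0.61866424  0.00209463 -0.2887813 ] -16.54594976873216 1.7623794541775242
[[0.2, 0.1], [0.2, 0.1], [0.4, 0.3], [0.1, 1.9], [-0.3, 0.1], [0.0, 0.9], [0.0, 0.4], [-0.0, -0.1]]
```

```bash
cat >> h.py <<'E'
Q=np.array([.6187,.0015,-.2888])
def W(l,q=Q): c,s=np.cos(q[2]),np.sin(q[2]); return np.array([q[0]+c*l[0]-s*l[1],q[1]+s*l[0]+c*l[1],l[2]])
def post(a,z,r=.108): return W((-.05-r*np.sin(a),-.1-r*np.cos(a),z))
def yaw(a,off=0): return 90-np.degrees(a)+np.degrees(Q[2])+off
E
python3 - <<'E'
from h import *
print(post(.335,.08),post(2.6,.08),robot.current_eef_rot(),robot.tip_reach)
for off in(0,180):
    for a in np.linspace(.335,2.62,6):
        y=(yaw(a,off)+180)%360-180
        for z in(.055,.2):
            q=robot.inverse_kinematics(list(post(a,z)),[180,0,y]); print(off,round(a,2),round(y),z,None if q is None else np.round(q))
for y in (-16.55,73.45,163.45,-106.55):
    for z in(.12,.2):
        q=robot.inverse_kinematics(list(W((0,.04,z))),[180,0,y]); print(y,z,None if q is None else np.round(q))
E
```

```text
[ 0.47920511 -0.16777831  0.08      ] [0.51527872 0.02444899 0.08      ] [1.79994835e+02 1.08003283e-03 1.43174294e+01] 0.017
0 0.34 54 0.055 [ 39.  27. -28. 106.  16.  50. -32.]
0 0.34 54 0.2 [ 40.  17. -29.  97.   9.  68. -26.]
0 0.79 28 0.055 [ 36.  23. -26. 113.  13.  47. -60.]
0 0.79 28 0.2 [ 39.  12. -29. 103.   6.  67. -54.]
0 1.25 2 0.055 [ 32.  21. -28. 116.  13.  46. -92.]
0 1.25 2 0.2 [ 37.   9. -32. 106.   5.  66. -85.]
0 1.71 -24 0.055 [  29.   22.  -32.  116.   15.   47. -126.]
0 1.71 -24 0.2 [  34.   10.  -36.  105.    7.   66. -118.]
0 2.16 -50 0.055 [  20.   24.  -28.  112.   15.   48. -156.]
0 2.16 -50 0.2 [  28.   14.  -37.  101.    9.   67. -151.]
0 2.62 -77 0.055 [ -49.   41.   64.  107.  -43.   60. -134.]
0 2.62 -77 0.2 [ -52.   26.   65.   98.  -25.   72. -148.]
180 0.34 -126 0.055 [ 61.  40. -62. 106.  41.  60. 127.]
180 0.34 -126 0.2 [ 63.  26. -62.  96.  24.  72. 141.]
180 0.79 -152 0.055 [ 61.  35. -62. 112.  37.  56.  99.]
180 0.79 -152 0.2 [ 64.  20. -62. 102.  18.  69. 115.]
180 1.25 -178 0.055 [ 45.  24. -44. 116.  23.  48.  80.]
180 1.25 -178 0.2 [ 45.  11. -42. 106.   8.  67.  93.]
180 1.71 156 0.055 [ 38.  24. -43. 115.  22.  48.  47.]
180 1.71 156 0.2 [ 41.  12. -44. 105.   9.  67.  60.]
180 2.16 130 0.055 [ 33.  28. -45. 111.  25.  51.  14.]
180 2.16 130 0.2 [ 36.  16. -47. 101.  13.  68.  25.]
180 2.62 103 0.055 [ 26.  32. -42. 105.  26.  53. -13.]
180 2.62 103 0.2 [ 31.  22. -47.  95.  17.  71.  -6.]
-16.55 0.12 [  17.   37.  -35.   82.   22.   68. -128.]
-16.55 0.2 [  18.   34.  -38.   76.   21.   77. -127.]
73.45 0.12 [ 21.  39. -42.  82.  27.  69. -41.]
73.45 0.2 [ 23.  37. -47.  76.  27.  79. -40.]
163.45 0.12 [ 25.  42. -51.  82.  34.  72.  45.]
163.45 0.2 [ 25.  39. -53.  76.  30.  80.  47.]
-106.55 0.12 [ 30.  47. -62.  82.  42.  76. 129.]
-106.55 0.2 [ 29.  42. -62.  76.  37.  83. 133.]
```

```bash
python3 - <<'E'
from h import *
o=[180,0,yaw(.335,160)]
robot.move_to(list(post(.335,.18)),o)
R=robot.current_tool_pos()
f=vision.grab_frame("wrist"); cv2.imwrite("pics/w1.png",cv2.cvtColor(f,4))
c=vision.calibration("wrist"); T=np.array(c["T_tool_cam"]); K=np.array(c["mtx"]); print(np.round(T,3).tolist())
P=np.linalg.inv(T)@np.array([0,0,R[2]-.08,1]); s=np.array([P[0],-P[1]])/-P[2]; s*=1+c["k1"]*(s@s); print("expect post top at",K[0,0]*s[0]+K[0,2],K[1,1]*s[1]+K[1,2])
print(recognise("leg_grip","wrist"),robot.current_tool_pos(),robot.current_eef_rot(),robot.current_time_s())
E
```

```text
[[0.0, 0.951, 0.311, 0.08], [1.0, 0.0, -0.001, -0.001], [-0.001, 0.311, -0.951, -0.126], [0.0, 0.0, 0.0, 1.0]]
expect post top at 281.0479186409851 222.7675569083653
[{'rect': [299.9, 250.1, 64.2, 133.1], 'p': 0.75}] [ 0.4789093  -0.16901295  0.1798039 ] [-1.79993112e+02 -4.08048401e-02 -1.45888282e+02] 2.9333
```

View pics/w1.png

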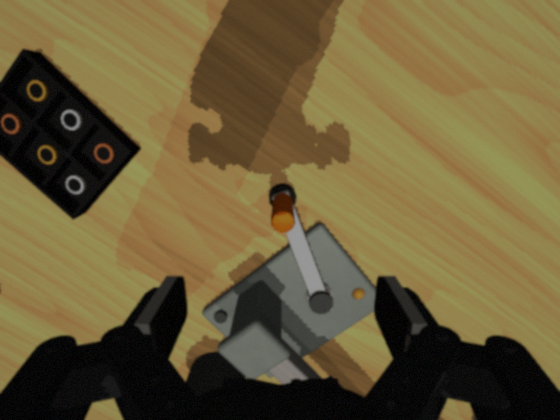

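The post top is at (282,222) and was expected at (281,223), so the pose is confirmed. I'll grip it and swing the leg.

```bash
python3 - <<'E'
from h import *
a0=.335; z=.056
print(robot.line_to(list(post(a0,z)),f_stop=8))
fingers.gripper_to(0.0,30); print("gap",robot.current_finger_gap(),robot.current_contact_force(),robot.current_tool_pos())
for a in np.linspace(a0,2.63,14)[1:]:
    hit=robot.line_to(list(post(a,z)),[180,0,yaw(a,160)],velocity=.08,f_stop=22)
    p=robot.current_tool_pos(); d=np.array(p)-W((-.05,-.1,0)); d=d[:2]
    t=np.arctan2(d[0],d[1])  # compass
    ang=np.arctan2(-(np.cos(Q[2])*d[0]+np.sin(Q[2])*d[1]),-(-np.sin(Q[2])*d[0]+np.cos(Q[2])*d[1]))
    F=np.array(robot.current_contact_force())
    print(round(a,2),hit,"ang %.3f r %.4f"%(ang,np.hypot(*d)),np.round(F,1),round(robot.current_finger_gap(),2))
    if hit: break
print(robot.current_time_s())
E
```

```text
False
gap 0.20035472887857786 [-0.46040317 -0.07184627  1.74600085] [ 0.47929329 -0.16778689  0.05622071]
0.51 False ang 0.509 r 0.1082 [-0.7  0.4  3.8] 0.2
0.69 False ang 0.682 r 0.1084 [-2.5 -0.6  5.7] 0.2
0.86 False ang 0.857 r 0.1086 [-4.  -1.7  7.2] 0.2
1.04 False ang 1.034 r 0.1087 [-4.5 -2.3  8.5] 0.2
1.22 False ang 1.212 r 0.1088 [-4.4 -0.5 10. ] 0.2
1.39 False ang 1.398 r 0.1090 [-5.6  0.8 10.5] 0.2
1.57 False ang 1.576 r 0.1090 [-5.8  0.6 10. ] 0.2
1.75 False ang 1.752 r 0.1089 [-6.1  0.9  9.6] 0.2
1.92 False ang 1.926 r 0.1088 [-5.   1.3  9.2] 0.2
2.1 False ang 2.107 r 0.1086 [-3.5  2.4  8.2] 0.2
2.28 False ang 2.287 r 0.1085 [-1.6  2.3  5.4] 0.2
2.45 False ang 2.470 r 0.1080 [2.3 2.6 3.8] 0.2
2.63 True ang 2.582 r 0.1076 [-2.6 -0.8  7.4] 0.2
9.5333
```

```bash
python3 - <<'E'
from h import *
def st():
    p=robot.current_tool_pos(); d=(np.array(p)-W((-.05,-.1,0)))[:2]
    ang=np.arctan2(-(np.cos(Q[2])*d[0]+np.sin(Q[2])*d[1]),-(-np.sin(Q[2])*d[0]+np.cos(Q[2])*d[1]))
    print("ang %.3f"%ang,np.round(robot.current_contact_force(),1),robot.current_time_s())
print(robot.line_to(list(post(2.68,.056)),[180,0,yaw(2.6,160)],velocity=.05,f_stop=18)); st(); robot.pause(.3); st()
fingers.gripper_to(1.0); st()
p=robot.current_tool_pos(); robot.line_to([p[0],p[1],.22])
robot.move_to(list(W((0,0,.22))),[180,0,73.45+90])
for n in("wrist","top"):
    f=vision.grab_frame(n); cv2.imwrite(f"pics/{n}2.png",cv2.cvtColor(f,4))
a=cv2.imread("pics/wrist2.png");b=cv2.imread("pics/top2.png")[130:270,220:400]
cv2.imwrite("pics/m2.png",cv2.resize(np.hstack([cv2.resize(a,(400,300)),cv2.resize(b,(386,300))]),None,fx=1,fy=1))
cv2.imwrite("pics/w2.png",a)
p=robot.current_tool_pos();print(p,robot.current_eef_rot())
c=vision.calibration("wrist"); T=np.array(c["T_tool_cam"]); K=np.array(c["mtx"])
P=np.linalg.inv(T)@np.array([0,0,p[2]-.138,1]); s=np.array([P[0],-P[1]])/-P[2]; s*=1+c["k1"]*(s@s); print("knob top below TCP at",K[0,0]*s[0]+K[0,2],K[1,1]*s[1]+K[1,2],"px/mm",K[0,0]/-P[2]/1000)
E
```

```text
True
ang 2.582 [-2.4  0.1  7.4] 9.7417
ang 2.582 [-3.1  0.2  6.2] 10.0417
ang 2.593 [0.1 0.1 0.4] 10.7083
[0.61831845 0.00185126 0.21992571] [-1.79985480e+02 -2.14195056e-02  1.63458964e+02]
knob top below TCP at 281.4811276156881 230.7436128288504 px/mm 1.4810033545519024
```

View pics/wrist2.png

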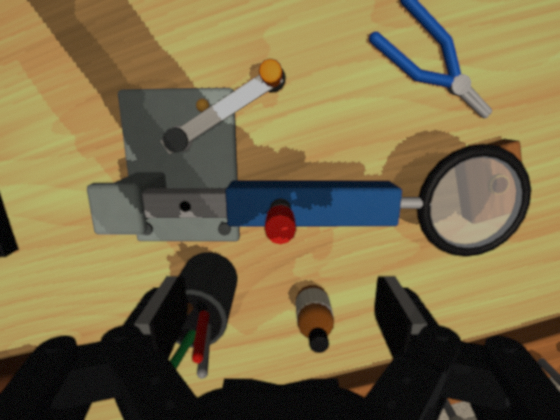

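View pics/m2.png

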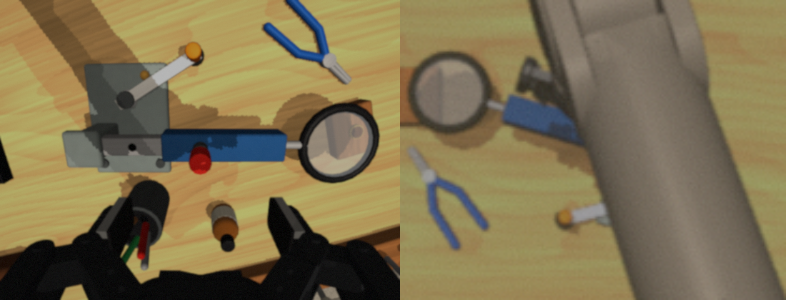

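The leg points about 30° off local +y (angle ≈2.6), so it is seated. The knob top is at (281,230), matching the expected (281,231). Next I grip the knob and lift the plunger.

```bash
python3 - <<'E'
from h import *
def st(n):
    print(n,np.round(robot.current_tool_pos(),4),np.round(robot.current_contact_force(),1),round(robot.current_finger_gap(),3),robot.current_time_s())
print(robot.line_to(list(W((0,0,.124))),velocity=.1,f_stop=8)); st("down")
fingers.gripper_to(0.0,50); st("grip")
p=np.array(robot.current_tool_pos())
hit=robot.line_to(list(p+[0,0,.0112]),velocity=.03,f_stop=25); robot.pause(.1); st(f"lift {hit}")
np.save("p0.npy",p)
E
```

```text
False
down [0.6194 0.0017 0.1249] [-0.4  0.2  0.4] 0.996 14.3583
grip [0.6187 0.0014 0.1241] [-0.1 -0.9  0.4] 0.241 14.9667
lift False [0.6187 0.0014 0.1345] [ 3.8  0.4 -9.9] 0.238 15.5917
```

```bash
python3 - <<'E'
from h import *
p0=np.load("p0.npy"); u=W((0,1,0))-W((0,0,0)); u[2]=0
def st(n):
    p=np.array(robot.current_tool_pos()); print(n,"along %.4f z %.4f"%((p-p0)@u,p[2]),np.round(robot.current_contact_force(),1),round(robot.current_finger_gap(),3),robot.current_time_s())
top=p0+[0,0,.0112]
h=robot.line_to(list(top+.040*u),velocity=.04,f_stop=15); robot.pause(.2); st(f"slid {h}")
if not h:
    h=robot.line_to(list(p0+.040*u),velocity=.03,f_stop=14); robot.pause(.2); st(f"lowered {h}")
E
```

```text
slid False along 0.0408 z 0.1355 [ 3.4  1.  -9.2] 0.242 16.9417
lowered False along 0.0408 z 0.1248 [-0.2  1.3 -0.5] 0.241 17.6667
```

```bash
python3 - <<'E'
from h import *
p=np.array(robot.current_tool_pos())
h=robot.line_to(list(p-[0,0,.010]),velocity=.02,f_stop=14); 
for _ in range(2):
    robot.pause(.5); print(h,np.array(robot.current_tool_pos())-p,np.round(robot.current_contact_force(),1),robot.current_finger_gap(),robot.current_gripper_force(),robot.current_time_s())
f=vision.grab_frame("wrist"); cv2.imwrite("pics/w3.png",cv2.cvtColor(f,4))
E
```

```text
True [ 4.81311874e-05  1.41227873e-04 -4.73834411e-03] [-0.5 -0.6  5.8] 0.24094113695972214 50.963231921195984 18.525
True [ 2.10612212e-05  1.24945708e-04 -4.74814221e-03] [-0.5 -0.7  4.8] 0.24085017426897418 50.963501930236816 19.025
```

View pics/w3.png

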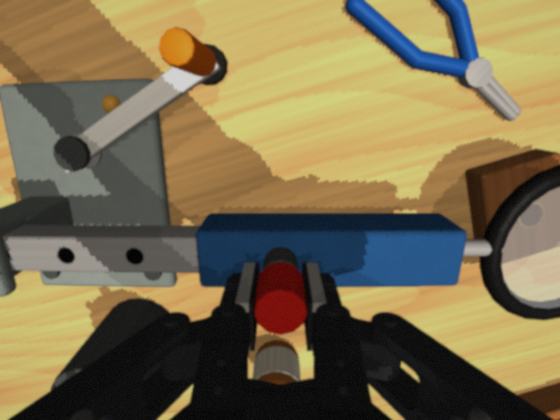

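Two tube holes are now visible at (66,255) and (134,256), so the sleeve has moved out one hole, and the leg is still out. I'll press a bit more firmly to be sure the pin is home, then hand in.

```bash
python3 - <<'E'
from h import *
p=np.array(robot.current_tool_pos())
h=robot.line_to(list(p-[0,0,.0015]),velocity=.01,f_stop=20); robot.pause(.5)
print(h,np.array(robot.current_tool_pos())-p,np.round(robot.current_contact_force(),1),robot.current_finger_gap())
E
```

```text
False [ 5.86403879e-05 -6.88317935e-05 -5.81780960e-05] [-2.6 -0.2  8.3] 0.2418755743515264
```

```bash
python3 -c "
from h import *
print(workorder.close_job(),robot.current_time_s(),robot.current_contact_force())"
```

```text
the job is handed in; nothing more can be done
the job is handed in; nothing more can be done
```

The job is handed in at about 20 s of the 61 s: by my readings the leg is seated at about 2.59 rad, the sleeve is one hole out, and the fingers hold the knob fully home at about 8 N; the hand-in call gave no verdict.

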